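# Lock a hitch pin with its R-clip

### The arm

A 7-joint arm with a two-finger parallel gripper is mounted at the origin on a cart in front of the work surface, level with it; the furniture and walls round the work are solid. World frame = base frame: x ahead of the robot, y to its left, z up, the work surface at z = 0. Lengths are in m, angles in rad, forces in N, time in s.
With the tool pointing down it reaches from about 0.4 to 0.875 m from the base axis. Payload 19.3 kg.
Tool frame: the origin (TCP) lies between the finger pads; the fingertips stand bot.tcp_to_tips ahead of it and the grasp point (between the pads) lies 3 mm ahead of it (bot.tcp_to_tips is the distance from the TCP to the fingertips, in m); x points along the fingers, y is the direction in which the jaws open and shut, and the axes are right-handed (so a half turn about x gives the same grasp; the last joint's range is limited). The gripper opens to 85 mm and grips with 20 to 120 N. Pads are 22 mm wide; open, the fingers measure 114 mm over their backs; the gripper's body (76 mm by 85 mm) begins 54 mm behind the grasp point. The pads swing forward as they close: fully open they stand 13 mm farther back than shut.
Start: joints at [-0.07, 0.521, -0.036, 1.599, 0.021, 1.021, -0.113], TCP at [0.625, -0, 0.253] pointing down, gripper open.
Joint ranges: [-2.91, 2.91], [-0.3, 2.13], [-1.5, 1.42], [0.17, 2.43], [-1.26, 4.41], [0.16, 1.93], [-2.52, 2.52]. Speed limits (rad/s): [1.89, 1.89, 2.39, 2.39, 3.01, 3.01, 3.01].

### API

Orientations are given as [roll, pitch, yaw] about the fixed x, y, z axes, in that order (R = Rz(yaw) Ry(pitch) Rx(roll)).
In Python, from workcell import bot, eyes gives the robot as it stands. The module is installed in compiled form; this text tells all that it offers.
- The arm moves only by the tool step_arm, never from a script. Its argument "targets" is a list that holds one entry, the list of rows, each a list of 7 numbers: the shift along the tool's x, y, z in cm, then the turn, a rotation vector about the tool's x, y, z in rad, then the opening, from 0 (shut) to 1 (fully open). A call has 1 to 10 rows; each row is the pose to reach, as a shift and turn from the pose measured when the call began, along the tool's axes at that moment; what a row does not reach only later rows make up. A row lasts 1/10 s, in which the tool goes at most 50 mm and 8.59 degrees, less where a joint would pass 70% of its speed; a pose out of reach is approached as far as the arm can. A call with a gripper value outside its range is refused whole. The fingers move at their own pace and stop on an object; "grip_force" is the grip in N (left out, the last holds). Time passes only in rows, so rows that repeat a pose let the fingers close. It gives the time, the measured TCP pose, the force and the opening at its end, in the units of the state.
- bot.observe(): the state, without advancing time (a new reading comes with each control period).
- eyes.grab_frame(name): name is "scene" or "side" or "wrist"; returns the picture (420x560x3 uint8, red, green, blue); there is no depth.
- eyes.get_calibration(name): a dict with "fx", "fy", "cx", "cy" (pixels), "camera_from_world" (4x4, takes a point from world to camera coordinates); the wrist camera has in their place "hand_eye" (4x4, takes a point from camera to tool coordinates, whose origin is the TCP and whose axes are the tool frame's). Camera axes: x right, y down, z forward; pixel columns grow to the right and rows downward; lengths in m; the calibration is good to about 2 mm. A picture is of the moment at which its call begins: read the wrist's pose just before it. get_calibration takes no time and is no camera call.
- bot.job_done(): hands the job in, once; it reports no verdict.
The state is a dict: "clock": time; "qpos": joint angles; "qd": joint speeds; "joint_efforts": joint torques, N m; "position": TCP position; "tool_rot": TCP orientation; "force": force on the tool from outside, world axes, zero at the start; "moment": the same for the moment, N m; "grip_width": finger opening in m.
Only numpy, scipy, OpenCV 4.12 (cv2) and the standard library are available. Lean on these libraries where they do the work, as an engineer would, in place of code of your own. Each camera call takes 0.05 s, during which the arm holds its last target.

### The job

Push the hitch pin fully home in its bracket so that its cross-hole comes clear of the lug, then take the R-clip from the wooden rack and push its straight leg down through the cross-hole until its bow springs over the pin. How far out the hole sits is not known exactly, so feel for it along the top of the pin and press gently, never forcing the clip. Let go of it in the end, and leave the other things on the bench where they are.

Things in the scene. Friction and masses are not known exactly. Their poses are not given: they have to be found in the camera images.
- bracket: Grey hitch bracket fixed to the bench: base plate 100 x 136 x 12 mm, two upright lugs 56 mm wide (x), outer faces at y = +36 and -36 mm, tops 118 mm high; between them a drawbar stub that runs off to x = +130 mm, up to 107 mm high. Origin: centre of the underside, z up. A 30 mm steel pin lies through both lugs along y, axis 90 mm above the bench.
- pin (a joint): Slide of the pin in m: 0 = drawn out 36 mm, 0.036 = home (head against the +y lug); grows as the pin moves along the bracket's -y. Friction holds it with about 5 N.
- rack: Wooden block 50 x 76 x 40 mm (x, y, z), fixed, with three holes in its top along y; the clip stands in the middle one (9.5 mm wide, 28 mm deep). Origin: centre of its underside.
- clip: R-clip of plain 8 mm steel wire, 143 mm tall, standing leg down in the rack, leaning up to 0.1 rad. Origin: tip of the straight leg, which runs along +z; tapered to 4.4 mm over its last 3.5 mm. The clip lies in its x-z plane, 8 mm thick along y. The sprung bow comes down on the +x side, lowest 28 mm above the tip. 0.16 kg. Either side may face the bracket's +x.
- clip_eye (a point): Centre of the clip's round eye (38 mm across outside), 124 mm above the leg's tip and 15 mm towards +x. Axes as the clip's. Take the clip by its eye, fingers closing along the clip's y (8 mm); held near the leg's line (5 mm from it, 126 mm above the tip) it turns least in the fingers when pressed.
- clip_throat (a point): Point on the leg's axis 62 mm above its tip, which lies on the pin's axis when the clip is home.
- bow (a joint): Opening of the sprung bow in rad: 0 at rest, about 0.1 while its bump passes the side of the pin, 0 again once sprung over. The bow meets the pin some 30 mm short of home; springing over takes about 10 to 15 N of push; beyond 30 N the clip is being forced.
- jar_washers: Grey lidded jar, bystander.
- masking_tape: Roll of tape, bystander.
- tape_measure: Tape measure, bystander.
- nut_big: Large hexagon nut, 36 mm, bystander near the robot.
- chisel_1: Short chisel, 140 mm, lying between bracket and rack, bystander.
- pliers_blue: Pliers with blue grips, bystander.
- pin_head_home (a point): Point fixed on the bracket: centre of the outer face of the pin's head when home (y = +48 mm, 90 mm up; bracket's axes). The head is round, 46 mm diameter, 12 mm thick; drawn out, it stands 0.036 minus joint pin further to +y. Push it towards -y.
- pin_exit (a point): Point fixed on the bracket (its axes), y = -36 mm, 90 mm up: where the pin's axis leaves the -y lug's outer face; the pin's top is 15 mm above. Home, the pin's upright cross-hole (10 mm wide) stands out here; pins are drilled differently (not measured), the hole lies 8 to 32 mm beyond this point along -y, 15 mm short of the pin's end. The pin may be rolled up to 0.12 rad, yielding to 0.04 N m.

How it is judged:
By the outcome, as a careful person would: the job done as asked, in the order asked, and still so for the second after the job is handed in, with the robot touching nothing.
It also fails if it takes over 72 s, if anything falls off the work surface, if the arm or the gripper's body presses on something with over 40 N, if the wrist force passes 120 N, or if a joint passes its speed limit or range.

## Working session

There is one attempt and no reset: what is moved stays moved. The work goes in short steps, Python scripts to look and compute and a tool call to move; the robot and the scene stay as the last step left them, time stands still between calls to the robot, and variables do not carry over. Pictures are saved under pics/ and viewed, and the job is handed in when it is done.

Besides the shell and the picture viewer there is one more tool, called after ">>>" as name(argument=value, ...), one argument or row to a line, values as JSON. step_arm: Moves the arm, as the interface text tells. Its arguments: {"type":"object","properties":{"targets":{"type":"array","items":{"type":"array","items":{"type":"array","items":{"type":"number"}}}},"grip_force":{"type":"number"}},"required":["targets"]}

```bash
mkdir -p pics; ls
python3 - <<'E'
from workcell import bot, eyes
import cv2
print(bot.observe(), bot.tcp_to_tips)
for n in ["scene","side","wrist"]:
    im=eyes.grab_frame(n); cv2.imwrite(f"pics/{n}0.png",im[:,:,::-1])
    print(n,eyes.get_calibration(n))
E
```

```text
pics
{'clock': 0.0, 'qpos': array([-0.07018289,  0.52199262, -0.03635651,  1.6000071 ,  0.02120081,
        1.02108655, -0.11278548]), 'qd': array([-6.86251461e-04, -1.36925808e-03,  7.75371798e-06,  5.62699756e-05,
        4.76527940e-04, -3.29809753e-04,  9.85987380e-04]), 'joint_efforts': array([-4.24098413e-03, -9.27110124e+01,  1.97758444e+00, -3.69928443e+01,
        1.76317629e-02,  8.19846697e-03, -6.58496788e-05]), 'position': array([ 6.24689756e-01, -2.91506679e-05,  2.52739046e-01]), 'tool_rot': array([-1.51205333,  1.56968766, -3.08283657]), 'force': array([-0.29120738, -0.23635506, -0.19192263]), 'moment': array([-0.04514915, -0.02015877,  0.01031716]), 'grip_width': 0.08588178505303415} 0.022
scene {'fx': 527.5460127301707, 'fy': 527.5460127301707, 'cx': 273.6340420099772, 'cy': 205.788674127791, 'camera_from_world': array([[ 0.95437542,  0.2980003 , -0.01906251, -0.57991714],
       [ 0.15821976, -0.55878936, -0.81407675,  0.04592758],
       [-0.25324704,  0.77391878, -0.58044437,  1.16457172],
       [ 0.        ,  0.        ,  0.        ,  1.        ]])}
side {'fx': 482.8113501799553, 'fy': 482.8113501799553, 'cx': 281.22779592298275, 'cy': 211.62338615011615, 'camera_from_world': array([[-0.9653651 , -0.26088087, -0.003375  ,  0.57068794],
       [-0.12041732,  0.45699401, -0.88128097,  0.11472627],
       [ 0.2314517 , -0.85035148, -0.47258064,  1.03322504],
       [ 0.        ,  0.        ,  0.        ,  1.        ]])}
wrist {'fx': 349.3937012626719, 'fy': 349.3937012626719, 'cx': 271.9700461154506, 'cy': 209.95049446413282, 'hand_eye': array([[ 2.13693942e-04, -2.71021280e-01,  9.62573332e-01,
        -1.21339414e-01],
       [ 9.99999370e-01,  1.11880732e-03,  9.30077542e-05,
        -9.64818040e-04],
       [-1.10214117e-03,  9.62572706e-01,  2.71021349e-01,
        -6.99505921e-02],
       [ 0.00000000e+00,  0.00000000e+00,  0.00000000e+00,
         1.00000000e+00]])}
```

View pics/scene0.png

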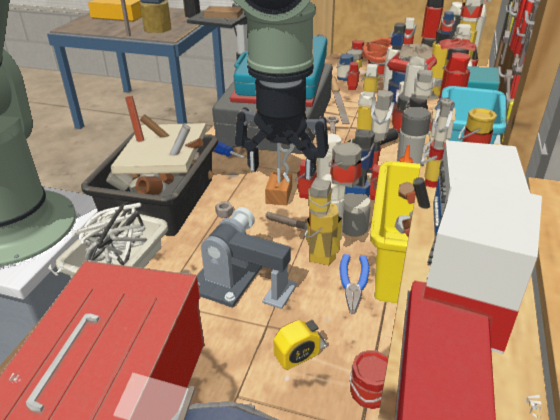

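View pics/side0.png

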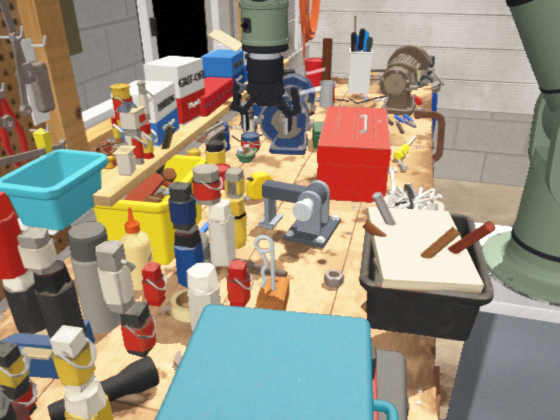

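View pics/wrist0.png

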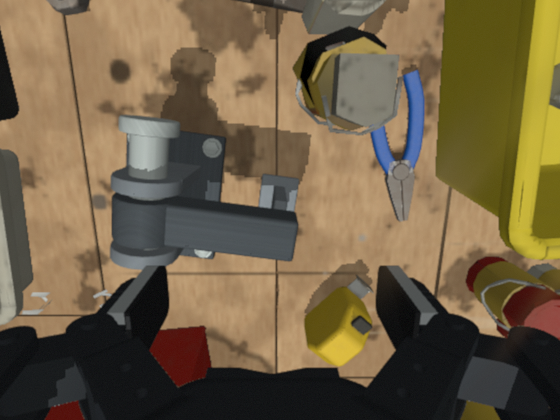

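```bash
cat > h.py <<'E'
import numpy as np, cv2
from scipy.spatial.transform import Rotation as Ro
from workcell import bot, eyes
def T_tool(s):
    T=np.eye(4); T[:3,:3]=Ro.from_euler('xyz',s['tool_rot']).as_matrix(); T[:3,3]=s['position']; return T
def cam(name,s=None):
    c=eyes.get_calibration(name)
    K=np.array([[c['fx'],0,c['cx']],[0,c['fy'],c['cy']],[0,0,1]])
    if name=='wrist': cfw=np.linalg.inv(T_tool(s)@c['hand_eye'])
    else: cfw=c['camera_from_world']
    return K,cfw
def ray(C,uv):
    K,M=C; d=M[:3,:3].T@np.linalg.solve(K,[uv[0],uv[1],1.]); o=-M[:3,:3].T@M[:3,3]; return o,d/np.linalg.norm(d)
def onz(C,uv,z):
    o,d=ray(C,uv); return o+d*(z-o[2])/d[2]
def proj(C,p):
    K,M=C; q=K@(M[:3,:3]@np.asarray(p)+M[:3,3]); return q[:2]/q[2]
def tri(CA,a,CB,b):
    o1,d1=ray(CA,a);o2,d2=ray(CB,b)
    A=np.stack([d1,-d2],1); t=np.linalg.lstsq(A,o2-o1,rcond=None)[0]
    p,q=o1+d1*t[0],o2+d2*t[1]; return (p+q)/2,np.linalg.norm(p-q)
def crop(im,x0,y0,x1,y1,f,name):
    cv2.imwrite(name,cv2.resize(im[y0:y1,x0:x1],None,fx=f,fy=f,interpolation=cv2.INTER_CUBIC)[:600,:800])
E
python3 - <<'E'
from h import *
s=bot.observe(); print(T_tool(s).round(3))
sc=cv2.imread('pics/scene0.png');si=cv2.imread('pics/side0.png');w=cv2.imread('pics/wrist0.png')
crop(sc,190,140,330,310,3.5,'pics/sc0c.png')
crop(si,220,170,360,320,4,'pics/si0c.png')
crop(w,90,90,320,290,3,'pics/w0c.png')
C=cam('wrist',s)
for uv,z in [((212,147),.012),((204,252),.012),((148,125),.09),((150,180),.118),((148,250),.118)]:
    print(uv,onz(C,uv,z).round(3))
E
```

```text
[[-0.001  1.     0.     0.625]
 [-0.     0.    -1.    -0.   ]
 [-1.    -0.001  0.     0.253]
 [ 0.     0.     0.     1.   ]]
(212, 147) [0.562 0.035 0.012]
(204, 252) [ 0.548 -0.081  0.012]
(148, 125) [0.525 0.06  0.09 ]
(150, 180) [0.533 0.021 0.118]
(148, 250) [ 0.526 -0.035  0.118]
```

View pics/sc0c.png

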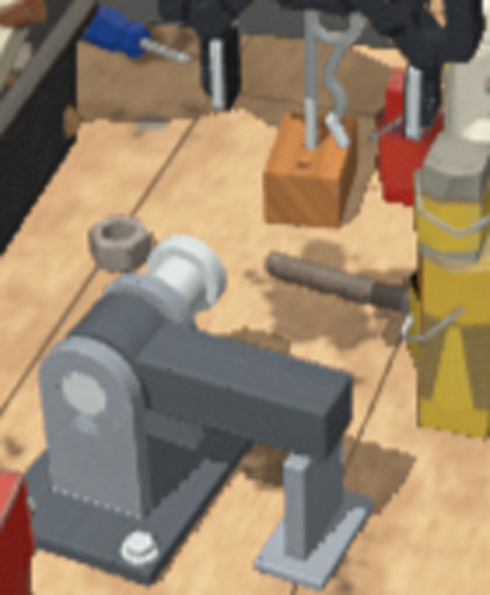

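View pics/si0c.png

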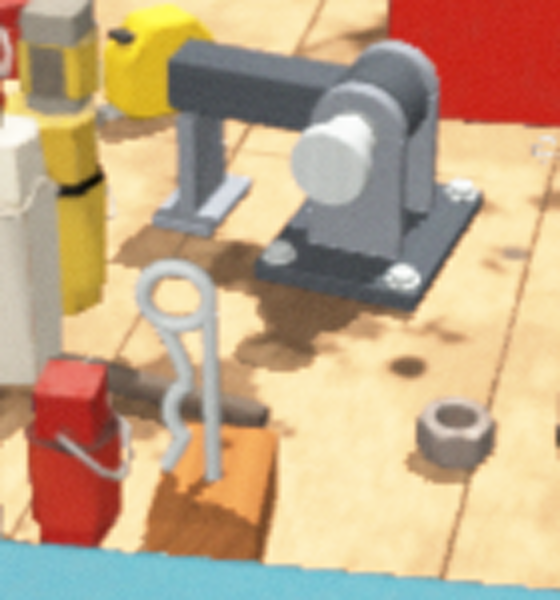

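View pics/w0c.png

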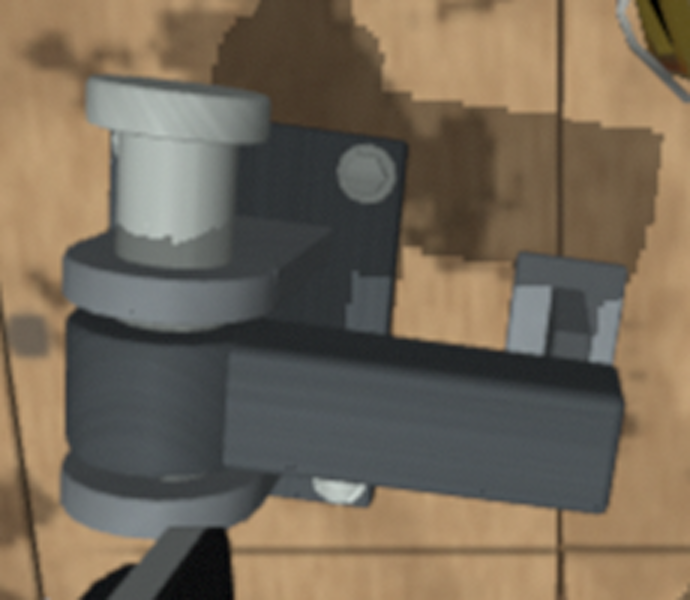

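Run:
```python
from h import *
s=bot.observe()
W=cam('wrist',s);S=cam('scene');D=cam('side')
P=lambda n,p:print(n,np.round(p,4))
tr=onz(W,(90+407/3,90+141/3),.012);br=onz(W,(90+372/3,90+505/3),.012)
P('base +x+y',tr);P('base +x-y',br);d=tr-br;print(np.linalg.norm(d),np.arctan2(-d[0],d[1]))
P('bolt +x+y wrist',onz(W,(90+366/3,90+173/3),.018))
P('bolt +x-y scene',onz(S,(229.7,296.3),.018))
for n,uv in dict(mm=(335.5,217.5),mp=(320.75,238.75),pp=(289.5,233.25)).items():P('side bolt '+n,onz(D,uv,.018))
P('side corner -x+y',onz(D,(220+413/4,170+303/4),.012)); P('side corner +x+y',onz(D,(220+258/4,170+268/4),.012));P('side corner -x-y',onz(D,(220+483/4,170+197/4),.012))
P('scene corner +x-y',onz(S,(190+150/3.5,140+572/3.5),.012))
P('head face side',onz(D,(302,211.3),.09))
P('pin end scene',onz(S,(190+85/3.5,140+391/3.5),.09))
P('clip entry side',onz(D,(273.5,289.5),.04));P('eye side',onz(D,(264.5,245),.136))
P('clip entry scene',onz(S,(190+312/3.5,140+142/3.5),.04))
print(tri(D,(273.5,289.5),S,(190+312/3.5,140+142/3.5)))
# rack top corners scene
for c in [(264,180),(346,184),(355,120),(287,112)]: P('rack',onz(S,(190+c[0]/3.5,140+c[1]/3.5),.04))
```

```text
base +x+y [0.5764 0.045  0.012 ]
base +x-y [ 0.5587 -0.0885  0.012 ]
0.1346385086253315 -0.1319884029352076
bolt +x+y wrist [0.563  0.0348 0.018 ]
bolt +x-y scene [ 0.5501 -0.0807  0.018 ]
side bolt mm [ 0.4696 -0.061   0.018 ]
side bolt mp [0.4855 0.0465 0.018 ]
side bolt pp [0.5602 0.041  0.018 ]
side corner -x+y [0.476  0.0649 0.012 ]
side corner +x+y [0.5696 0.0506 0.012 ]
side corner -x-y [ 0.4571 -0.0663  0.012 ]
scene corner +x-y [ 0.5594 -0.0903  0.012 ]
head face side [0.5273 0.0599 0.09  ]
pin end scene [ 0.514  -0.0503  0.09  ]
clip entry side [0.5296 0.2822 0.04  ]
eye side [0.5446 0.2839 0.136 ]
clip entry scene [0.5344 0.2798 0.04  ]
(array([0.53196501, 0.28119955, 0.03871345]), np.float64(0.003910154908679128))
rack [0.5178 0.2283 0.04  ]
rack [0.5698 0.2382 0.04  ]
rack [0.5544 0.3138 0.04  ]
rack [0.5072 0.3112 0.04  ]
```

Run:
```python
from h import *
s=bot.observe()
W=cam('wrist',s)
P=lambda n,p:print(n,np.round(p,4))
P('head outer top edge',onz(W,(90+180/3,90+78/3),.113));P('head inner top edge',onz(W,(90+180/3,90+142/3),.113))
P('head left/right',np.r_[onz(W,(90+87/3,90+100/3),.09),onz(W,(90+270/3,90+110/3),.09)])
P('lug top +y outer',onz(W,(90+175/3,90+262/3),.118))
P('lug -y outer',onz(W,(90+165/3,90+532/3),.118))
P('bottle top',onz(W,(365,85),.12))
```

```text
head outer top edge [0.5355 0.0668 0.113 ]
head inner top edge [0.5341 0.0516 0.113 ]
head left/right [0.5027 0.0609 0.09   0.5507 0.0584 0.09  ]
lug top +y outer [0.5318 0.0228 0.118 ]
lug -y outer [ 0.5223 -0.05    0.118 ]
bottle top [0.6874 0.0876 0.12  ]
```

>>> step_arm(
  targets=[
    [[0,-2.5,-3,0,0,0,0],[0,-5,-6,0.05,0,0,0],[0,-7.5,-9,0.1,0,0,0],[0,-9.3,-11,0.133,0,0,0],[0,-9.3,-11.5,0.133,0,0,0],[0,-9.3,-11.5,0.133,0,0,0]],
  ],
)

```text
clock: 0.75
position: [0.5318, 0.1157, 0.253]
tool_rot: [-1.49, 1.57, 3.091]
force: [0.2, 0.3, 1.0]
grip_width: -0.0001
```

>>> step_arm(
  targets=[
    [[4,0,0,0,0,0,0],[8,0,0,0,0,0,0],[12,0,0,0,0,0,0],[15.2,0,0,0,0,0,0],[15.2,0,0,0,0,0,0],[15.2,0,2,0,0,0,0],[15.2,0,2.5,0,0,0,0]],
  ],
)

```text
clock: 1.45
position: [0.5292, 0.0886, 0.1022]
tool_rot: [0.419, 1.57, -1.285]
force: [0.2, -0.3, -0.1]
grip_width: 0.0001
```

Run:
```python
from h import *
s=bot.observe();print(T_tool(s).round(3),s['force'])
im=eyes.grab_frame('side')[:,:,::-1];crop(im,200,100,360,300,3,'pics/si1.png')
```

```text
[[ 0.     0.991 -0.133  0.529]
 [-0.001 -0.133 -0.991  0.089]
 [-1.     0.     0.001  0.102]
 [ 0.     0.     0.     1.   ]] [ 0.19773358 -0.27035813 -0.05280829]
```

View pics/si1.png

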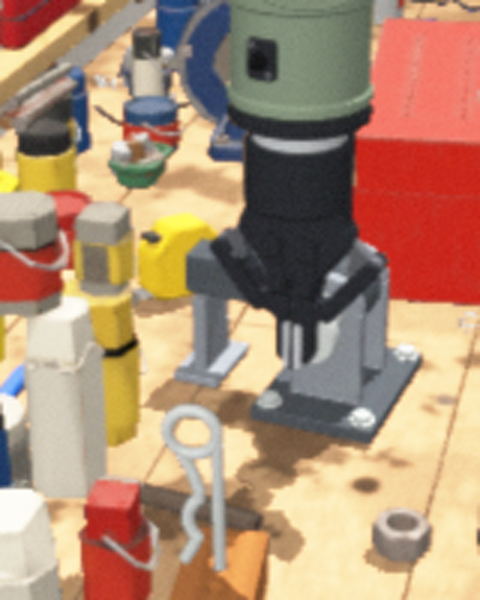

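>>> step_arm(
  targets=[
    [[0,0,0.5,0,0,0,0],[0,0,1,0,0,0,0],[0,0,1.5,0,0,0,0],[0,0,2,0,0,0,0],[0,0,2.5,0,0,0,0],[0,0,3,0,0,0,0],[0,0,3.3,0,0,0,0],[0,0,3.5,0,0,0,0]],
  ],
)

```text
clock: 2.3
position: [0.525, 0.0545, 0.1027]
tool_rot: [1.885, 1.569, 0.181]
force: [0.5, 5.0, 3.4]
grip_width: -0.0
```

Pushing at friction level (5 N). Continue to the stop.

>>> step_arm(
  targets=[
    [[0,0,0.3,0,0,0,0],[0,0,0.6,0,0,0,0],[0,0,0.8,0,0,0,0],[0,0,0.9,0,0,0,0]],
  ],
)

```text
clock: 2.7
position: [0.5238, 0.0461, 0.1028]
tool_rot: [2.177, 1.569, 0.474]
force: [0.6, 6.0, -0.0]
grip_width: -0.0001
```

>>> step_arm(
  targets=[
    [[0,0,0.2,0,0,0,0],[0,0,0.35,0,0,0,0],[0,0,0.5,0,0,0,0]],
  ],
)

```text
clock: 3.0
position: [0.5233, 0.0417, 0.1028]
tool_rot: [2.377, 1.568, 0.674]
force: [0.5, 12.2, -0.3]
grip_width: -0.0002
```

>>> step_arm(
  targets=[
    [[0,0,0.1,0,0,0,0],[0,0,0.15,0,0,0,0],[0,0,0.2,0,0,0,0]],
  ],
)

```text
clock: 3.3
position: [0.5233, 0.0417, 0.1029]
tool_rot: [2.632, 1.566, 0.931]
force: [2.2, 15.6, -2.8]
grip_width: 0.0
```

>>> step_arm(
  targets=[
    [[0,0,-2,0,0,0,0],[0,0,-3.5,0,0,0,0],[-4,0,-3.5,0,0,0,0],[-8,0,-3.5,0,0,0,0],[-12,0,-3.5,0,0,0,0],[-16,0,-1,0,0,0,1],[-18,0,1,0,0,0,1],[-20,0,3.5,0,0,0,1],[-20,0,3.5,0,0,0,1]],
  ],
)

```text
clock: 4.2
position: [0.5186, 0.0033, 0.3053]
tool_rot: [2.122, 1.564, 0.417]
force: [0.9, -0.4, -0.5]
grip_width: 0.0579
```

Run:
```python
from h import *
s=bot.observe();np.save('s2.npy',s,allow_pickle=True)
im=eyes.grab_frame('wrist')[:,:,::-1];cv2.imwrite('pics/w2.png',im)
im=eyes.grab_frame('scene')[:,:,::-1];cv2.imwrite('pics/sc2.png',im);crop(im,180,130,330,310,3.3,'pics/sc2c.png')
im=eyes.grab_frame('side')[:,:,::-1];cv2.imwrite('pics/si2.png',im);crop(im,220,170,360,320,4,'pics/si2c.png')
print(bot.observe()['clock'],bot.observe()['position'])
```

```text
4.35 [0.51797859 0.00680238 0.30234205]
```

View pics/w2.png

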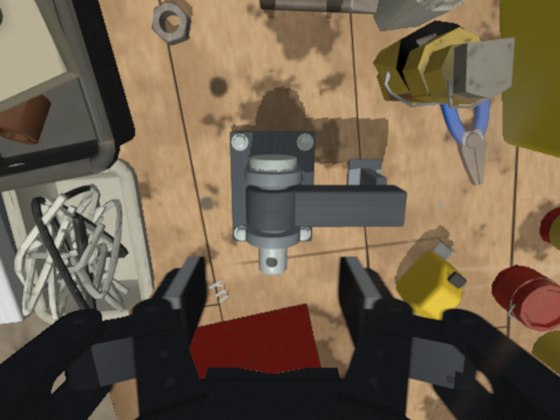

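View pics/sc2c.png

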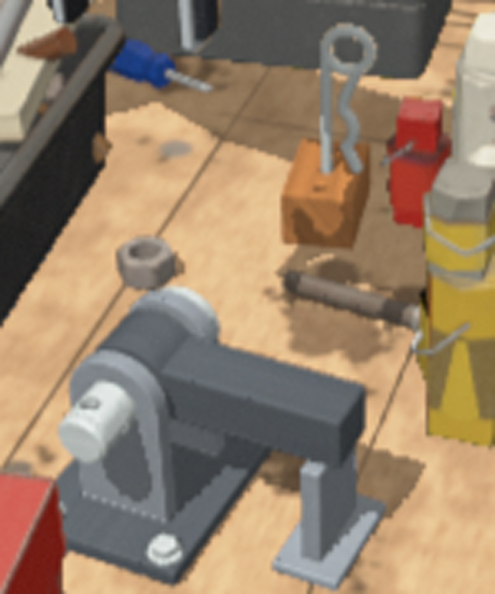

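View pics/si2c.png

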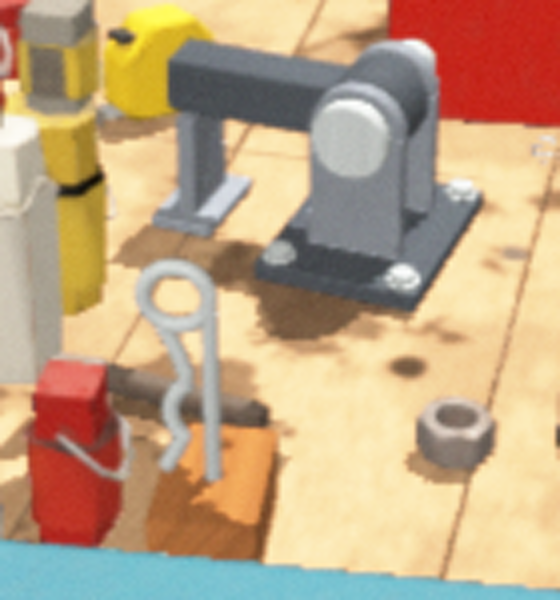

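Run:
```python
from h import *
w=cv2.imread('pics/w2.png');crop(w,220,120,330,290,3.5,'pics/w2c.png')
sc=cv2.imread('pics/sc2.png');crop(sc,190,235,230,275,14,'pics/sc2p.png')
```

```text
(no output)
```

View pics/w2c.png

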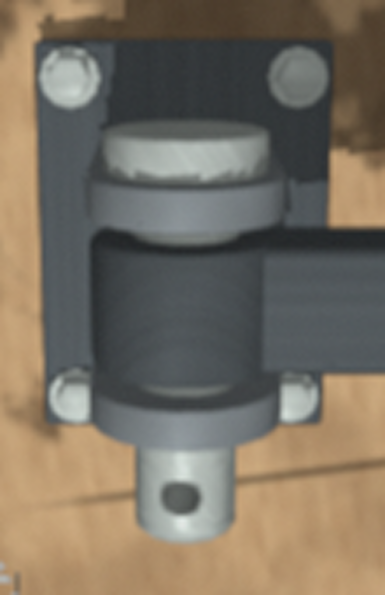

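View pics/sc2p.png

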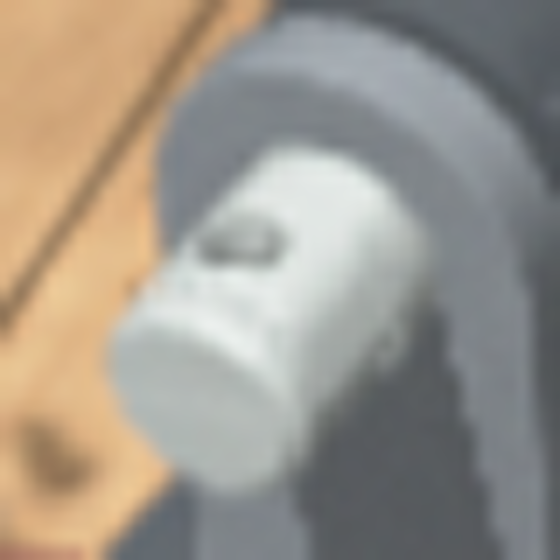

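Run:
```python
from h import *
s=np.load('s2.npy',allow_pickle=True).item()
W=cam('wrist',s);S=cam('scene');D=cam('side')
P=lambda n,p:print(n,np.round(p,4))
b=[onz(W,(220+u/3.5,120+v/3.5),.017) for u,v in [(70,77),(298,77),(70,395),(298,397)]]
for x in b:P('bolt',x)
c=np.mean(b,0);P('ctr',c)
for i,j in [(2,0),(3,1)]:
    d=b[i]-b[j];print('yaw',np.arctan2(-d[0],d[1])+0, 'len',np.linalg.norm(d))
cs=[onz(W,(220+u/3.5,120+v/3.5),.012) for u,v in [(36,40),(332,41),(47,422),(321,422)]]
for x in cs:P('corner',x)
P('ctr',np.mean(cs,0))
h1=(220+181/3.5,120+497/3.5);h2=(190+240/14,235+238/14)
P('hole wrist',onz(W,h1,.105));P('hole scene',onz(S,h2,.105));print(tri(W,h1,S,h2))
P('lug -y edge top wrist',onz(W,(220+185/3.5,120+447/3.5),.105))
P('pin end wrist',onz(W,(220+186/3.5,120+541/3.5),.09))
P('pin sides',np.r_[onz(W,(220+137/3.5,120+490/3.5),.09),onz(W,(220+237/3.5,120+490/3.5),.09)])
es=(180+348/3.3,130+48/3.3);ed=(264.5,244.5)
print('eye',tri(S,es,D,ed))
ls=(180+329/3.3,130+172/3.3);ld=(220+213/4,170+478/4)
print('entry',tri(S,ls,D,ld))
print('legtop',tri(S,(180+328/3.3,130+60/3.3),D,(220+210/4,170+310/4)))
for c in [(285,195),(356,203),(369,145),(303,138)]:P('rack',onz(S,(180+c[0]/3.3,130+c[1]/3.3),.04))
```

```text
bolt [0.4876 0.0448 0.017 ]
bolt [0.5622 0.0348 0.017 ]
bolt [ 0.4702 -0.0647  0.017 ]
bolt [ 0.5502 -0.0763  0.017 ]
ctr [ 0.5175 -0.0154  0.017 ]
yaw 2.9844946196783244 len 0.11090987013991543
yaw 3.0343476553854987 len 0.11179569046096935
corner [0.4778 0.0579 0.012 ]
corner [0.5751 0.0446 0.012 ]
corner [ 0.4597 -0.0755  0.012 ]
corner [ 0.5577 -0.0888  0.012 ]
ctr [ 0.5176 -0.0154  0.012 ]
hole wrist [ 0.5087 -0.0699  0.105 ]
hole scene [ 0.5103 -0.0705  0.105 ]
(array([ 0.50928852, -0.06993703,  0.10440738]), np.float64(0.0012628927911152949))
lug -y edge top wrist [ 0.5119 -0.055   0.105 ]
pin end wrist [ 0.5075 -0.091   0.09  ]
pin sides [ 0.4952 -0.0725  0.09    0.5247 -0.0766  0.09  ]
eye (array([0.54743519, 0.28195044, 0.13541723]), np.float64(0.0042689079656091))
entry (array([0.53366358, 0.27852256, 0.03639307]), np.float64(0.004721806246556037))
legtop (array([0.53476291, 0.2761613 , 0.12756515]), np.float64(0.00489913683877596))
rack [0.5169 0.2379 0.04  ]
rack [0.5665 0.2417 0.04  ]
rack [0.5549 0.3155 0.04  ]
rack [0.5065 0.3119 0.04  ]
```

>>> step_arm(
  targets=[
    [[0,-0.3,-3,-0.13,0,0,1],[0,-0.6,-6,-0.26,0,0,1],[0,-0.9,-9,-0.39,0,0,1],[0,-1.2,-12,-0.52,0,0,1],[0,-1.4,-15,-0.65,0,0,1],[0,-1.6,-18,-0.78,0,0,1],[0,-1.8,-21,-0.91,0,0,1],[0,-1.8,-24,-1.04,0,0,1],[0,-1.8,-27,-1.17,0,0,1],[0,-1.8,-28.3,-1.3,0,0,1]],
  ],
)

```text
clock: 5.35
position: [0.5355, 0.2937, 0.3023]
tool_rot: [1.89, 1.566, 1.498]
force: [-0.3, 0.1, 0.1]
grip_width: 0.0855
```

Run:
```python
from h import *
s=bot.observe();print(T_tool(s).round(3),s['qpos'].round(2))
```

```text
[[ 0.     0.381  0.924  0.535]
 [ 0.005  0.924 -0.381  0.294]
 [-1.     0.005 -0.001  0.302]
 [ 0.     0.     0.     1.   ]] [-0.34  0.47 -0.37  1.57  0.18  1.13  0.43]
```

>>> step_arm(
  targets=[
    [[0,0,0,-0.13,0,0,1],[0,0,0,-0.26,0,0,1],[0,0,0,-0.39,0,0,1],[0,0,0,-0.49,0,0,1],[0,0,0,-0.49,0,0,1],[0,0,0,-0.49,0,0,1]],
  ],
)

```text
clock: 5.95
position: [0.535, 0.2942, 0.3015]
tool_rot: [1.658, 1.566, 1.754]
force: [-0.3, 0.2, -0.2]
grip_width: 0.0854
```

Run:
```python
from h import *
s=bot.observe();np.save('s3.npy',s,allow_pickle=True);print(T_tool(s).round(3),s['qpos'].round(2))
im=eyes.grab_frame('wrist')[:,:,::-1];cv2.imwrite('pics/w3.png',im)
```

```text
[[-0.001 -0.096  0.995  0.535]
 [ 0.005  0.995  0.096  0.294]
 [-1.     0.005 -0.     0.302]
 [ 0.     0.     0.     1.   ]] [-0.27  0.49 -0.48  1.57  0.23  1.14  0.87]
```

View pics/w3.png

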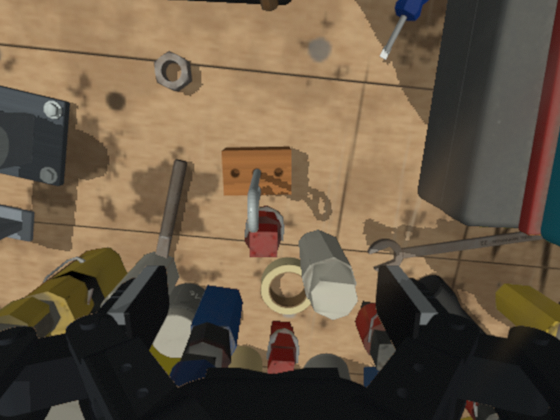

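Run:
```python
from h import *
w=cv2.imread('pics/w3.png');crop(w,200,130,320,270,4.2,'pics/w3c.png')
```

```text
(no output)
```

View pics/w3c.png

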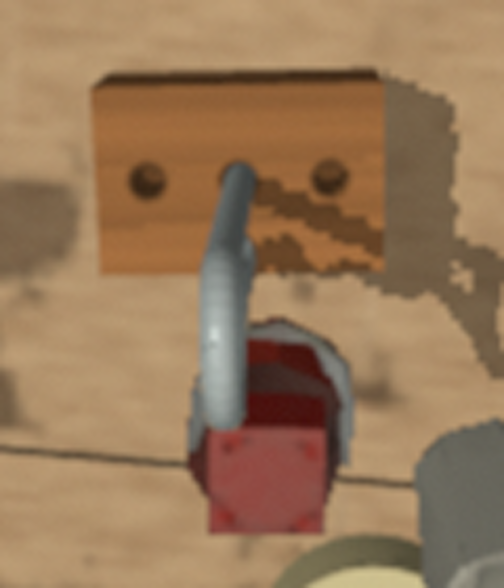

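Run:
```python
from h import *
s=np.load('s3.npy',allow_pickle=True).item()
W=cam('wrist',s);S=cam('scene');D=cam('side')
P=lambda n,p:print(n,np.round(p,4))
f=lambda u,v:(200+u/4.2,130+v/4.2)
for u,v in [(147,180),(238,175),(330,178),(92,87),(100,272),(385,270),(383,82)]:P('rack',onz(W,f(u,v),.04))
a,b=onz(W,f(228,262),.152),onz(W,f(224,405),.15)
P('eyeA',a);P('eyeB',b);print('yaw',np.arctan2(b[1]-a[1],b[0]-a[0]))
# extremes at z .136
a,b=onz(W,f(228,245),.14),onz(W,f(224,428),.133)
P('extA',a);P('extB',b)
# eye centre tri: wrist plane not point; use side/scene
es=(180+348/3.3,130+48/3.3);ed=(264.5,244.5)
print(onz(S,es,.136),onz(D,ed,.136))
print('proj eye cand',proj(W,[.547,.282,.136]))
```

```text
rack [0.5342 0.2558 0.04  ]
rack [0.5306 0.2795 0.04  ]
rack [0.529  0.3036 0.04  ]
rack [0.5114 0.2399 0.04  ]
rack [0.5602 0.245  0.04  ]
rack [0.5523 0.3208 0.04  ]
rack [0.5028 0.3147 0.04  ]
eyeA [0.5284 0.2816 0.152 ]
eyeB [0.5575 0.2832 0.15  ]
yaw 0.0540566040315989
extA [0.5277 0.281  0.14  ]
extB [0.5682 0.2833 0.133 ]
[0.54975817 0.2816214  0.136     ] [0.54509665 0.28226581 0.136     ]
proj eye cand [253.71236852 209.5240222 ]
```

>>> step_arm(
  targets=[
    [[0,-1.37,0.2,0.04,0,0,1],[2,-1.37,0.2,0.04,0,0,1],[5,-1.37,0.2,0.04,0,0,1],[8,-1.37,0.2,0.04,0,0,1],[11,-1.37,0.2,0.04,0,0,1],[14,-1.37,0.2,0.04,0,0,1],[16,-1.37,0.2,0.04,0,0,1],[16,-1.37,0.2,0.04,0,0,1],[16,-1.37,0.2,0.04,0,0,1]],
  ],
)

```text
clock: 6.9
position: [0.5386, 0.281, 0.1422]
tool_rot: [1.614, 1.566, 1.668]
force: [-0.6, -0.0, -0.5]
grip_width: 0.0854
```

Run:
```python
from h import *
s=bot.observe();print(T_tool(s).round(4),s['force'])
im=eyes.grab_frame('wrist')[:,:,::-1];cv2.imwrite('pics/w4.png',im)
im=eyes.grab_frame('side')[:,:,::-1];crop(im,200,130,340,320,3.1,'pics/si4.png')
```

```text
[[-4.000e-04 -5.440e-02  9.985e-01  5.386e-01]
 [ 4.400e-03  9.985e-01  5.440e-02  2.810e-01]
 [-1.000e+00  4.500e-03 -2.000e-04  1.422e-01]
 [ 0.000e+00  0.000e+00  0.000e+00  1.000e+00]] [-0.61053619 -0.04822849 -0.54781972]
```

View pics/w4.png

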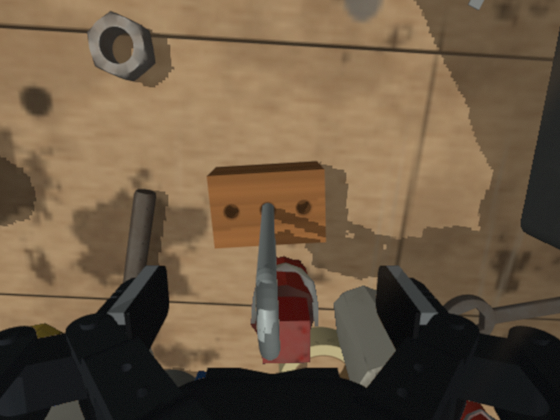

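View pics/si4.png

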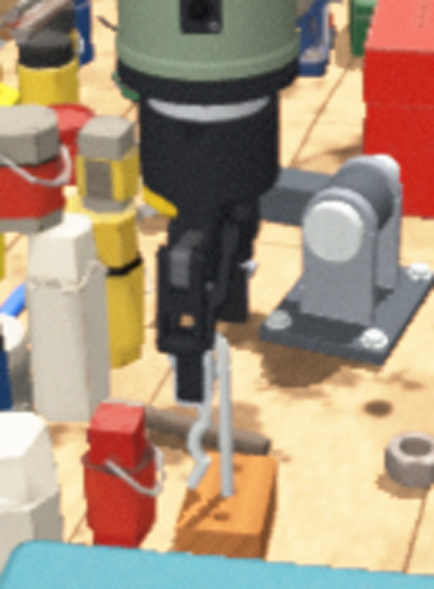

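>>> step_arm(
  targets=[
    [[0,0,0,0,0,0,0.6],[0,0,0,0,0,0,0.3],[0,0,0,0,0,0,0],[0,0,0,0,0,0,0],[0,0,0,0,0,0,0],[0,0,0,0,0,0,0],[0,0,0,0,0,0,0]],
  ],
  grip_force=60,
)

```text
clock: 7.7
position: [0.5391, 0.2807, 0.1431]
tool_rot: [1.283, 1.567, 1.338]
force: [-0.9, -5.4, 4.9]
grip_width: 0.0064
```

Run:
```python
from h import *
s=bot.observe();print(T_tool(s).round(4),s['force'],s['grip_width'])
im=eyes.grab_frame('wrist')[:,:,::-1];cv2.imwrite('pics/w5.png',im)
im=eyes.grab_frame('side')[:,:,::-1];crop(im,230,210,310,310,5.8,'pics/si5.png')
S=cam('side')
g=s['position']
for x in (-.011,.011): print((proj(S,[g[0]+x,g[1]+.01,g[2]-.022])-[230,210])*5.8)
```

```text
[[ 0.001  -0.0547  0.9985  0.5391]
 [ 0.004   0.9985  0.0547  0.2807]
 [-1.      0.004   0.0012  0.1431]
 [ 0.      0.      0.      1.    ]] [-0.9133853  -5.43508991  4.9005459 ] 0.0064456764211083565
[246.54761174 263.59926889]
[177.38420753 253.42275236]
```

View pics/w5.png

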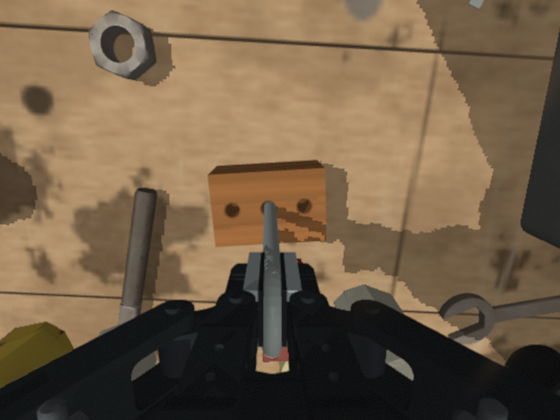

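View pics/si5.png

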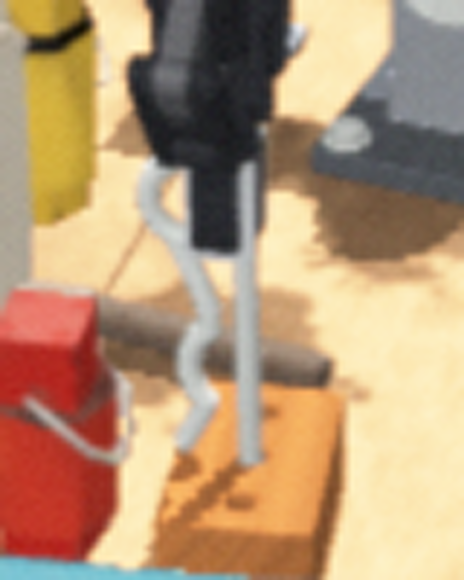

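>>> step_arm(
  targets=[
    [[-0.5,0,0,0,0,0,0],[-1.5,0,0,0,0,0,0],[-3,0,0,0,0,0,0],[-5,0,0,0,0,0,0],[-8,0,0,0,0,0,0],[-11,0,0,0,0,0,0],[-14,0,0,0,0,0,0],[-14,0,0,0,0,0,0],[-14,0,0,0,0,0,0],[-14,0,0,0,0,0,0]],
  ],
)

```text
clock: 8.8
position: [0.5386, 0.2801, 0.2828]
tool_rot: [1.43, 1.567, 1.485]
force: [-0.6, 0.2, -2.3]
grip_width: 0.0067
```

Run:
```python
from h import *
s=bot.observe();np.save('s6.npy',s,allow_pickle=True);print(T_tool(s).round(4),s['force'],s['grip_width'],s['qpos'].round(2))
for n in ['wrist','side','scene']:
    im=eyes.grab_frame(n)[:,:,::-1];cv2.imwrite(f'pics/{n}6.png',im)
    C=cam(n,s); p=proj(C,s['position']-[0,0,.06]).astype(int);print(n,p)
    x0,y0=max(p[0]-60,0),max(p[1]-60,0);crop(im,x0,y0,x0+120,y0+120,5,f'pics/{n}6c.png');print(x0,y0)
```

```text
[[ 3.000e-04 -5.500e-02  9.985e-01  5.386e-01]
 [ 4.000e-03  9.985e-01  5.500e-02  2.801e-01]
 [-1.000e+00  4.000e-03  6.000e-04  2.828e-01]
 [ 0.000e+00  0.000e+00  0.000e+00  1.000e+00]] [-0.61780556  0.23762044 -2.25981185] 0.006698703770054464 [-0.26  0.5  -0.46  1.6   0.24  1.1   0.85]
wrist [268 242]
208 182
side [267 200]
207 140
scene [279 108]
219 48
```

View pics/wrist6c.png

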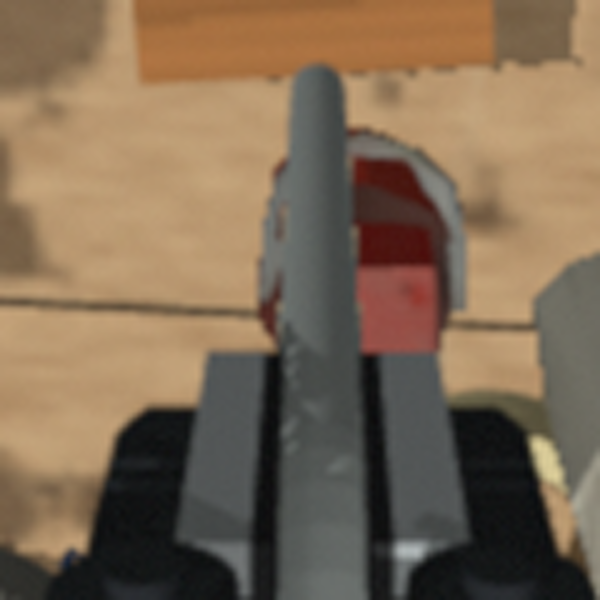

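View pics/side6c.png

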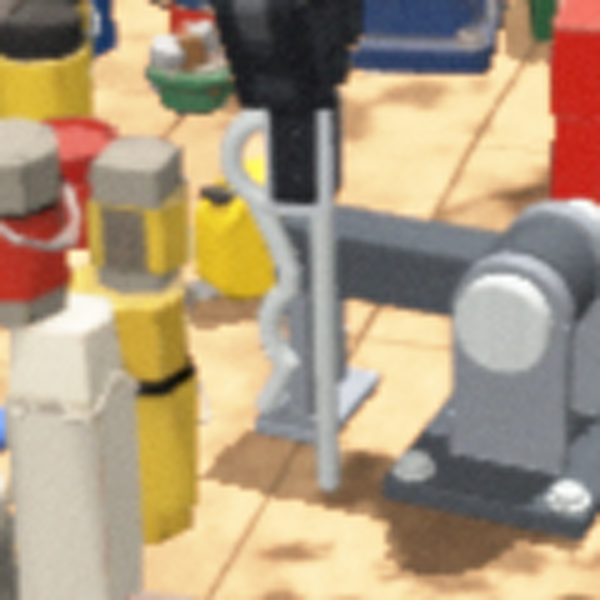

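View pics/scene6c.png

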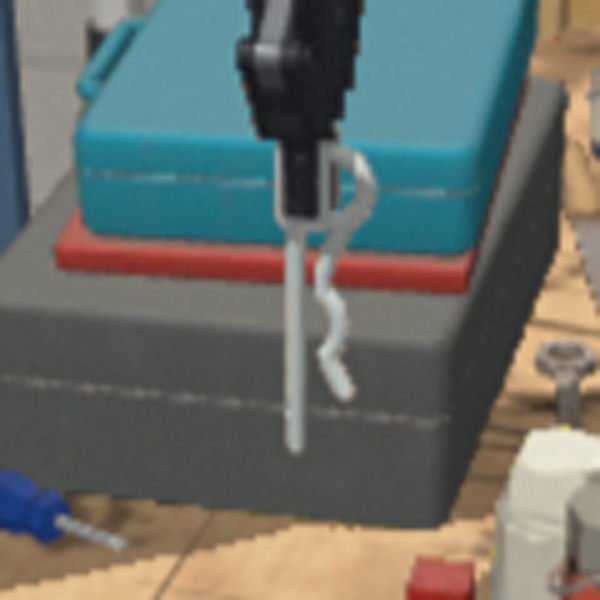

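Run:
```python
from h import *
s=np.load('s6.npy',allow_pickle=True).item()
W=cam('wrist',s);S=cam('scene');D=cam('side')
tD=(207+328/5,140+488/5);tS=(219+295/5,48+450/5);tW=(208+319/5,182+70/5)
for a,b,c,d in [(D,tD,S,tS),(W,tW,D,tD),(W,tW,S,tS)]: 
    p,r=tri(a,b,c,d);print(p.round(4),round(r,4))
uD=(207+324/5,140+130/5)
uS=(219+294/5,48+235/5);lD=(207+326.5/5,140+400/5)
# leg plane from each view: normal of (ray1,ray2)
def pl(C,a,b):
    o,d1=ray(C,a);_,d2=ray(C,b);n=np.cross(d1,d2);return n/np.linalg.norm(n)
n1=pl(D,uD,tD);n2=pl(S,uS,tS)
d=np.cross(n1,n2);d/=np.linalg.norm(d);d*=np.sign(d[2]);print('leg dir side+scene',d)
n3=pl(W,(208+320/5,182+340/5),tW)
d=np.cross(n1,n3);d/=np.linalg.norm(d);d*=np.sign(d[2]);print('side+wrist',d)
d=np.cross(n2,n3);d/=np.linalg.norm(d);d*=np.sign(d[2]);print('scene+wrist',d)
```

```text
[0.532  0.2797 0.1507] 0.0025
[0.5297 0.2815 0.1521] 0.001
[0.5312 0.282  0.149 ] 0.0028
leg dir side+scene [-0.19864755  0.67107791  0.71427837]
side+wrist [-0.00169298 -0.00224538  0.99999605]
scene+wrist [ 0.01104819 -0.00148432  0.99993787]
```

>>> step_arm(
  targets=[
    [[0,-4,-0.5,0.02,0,0,0],[0,-8,-1,0.04,0,0,0],[0,-12,-1.5,0.06,0,0,0],[0,-16,-2,0.08,0,0,0],[0,-20,-2.5,0.1,0,0,0],[0,-24,-3,0.12,0,0,0],[0,-28,-3.5,0.15,0,0,0],[0,-32,-3.9,0.17,0,0,0],[0,-34,-4.1,0.19,0,0,0],[0,-35,-4.2,0.19,0,0,0]],
  ],
)

```text
clock: 9.95
position: [0.5157, -0.0735, 0.2808]
tool_rot: [1.934, 1.567, 1.796]
force: [-0.1, 0.7, -0.7]
grip_width: 0.0066
```

>>> step_arm(
  targets=[
    [[0,0,0,0,0,0,0],[0,0,0,0,0,0,0],[0,0,0,0,0,0,0]],
  ],
)

```text
clock: 10.25
position: [0.5159, -0.0719, 0.2807]
tool_rot: [1.916, 1.567, 1.781]
force: [0.6, -0.2, -1.4]
grip_width: 0.0063
```

Run:
```python
from h import *
s=bot.observe();np.save('s7.npy',s,allow_pickle=True);print(T_tool(s).round(4),s['force'],s['moment'],s['grip_width'],s['qpos'].round(2))
for n in ['wrist','side','scene']:
    im=eyes.grab_frame(n)[:,:,::-1];cv2.imwrite(f'pics/{n}7.png',im)
    C=cam(n,s); p=proj(C,s['position']-[0,0,.13]).astype(int)
    x0,y0=max(p[0]-50,0),max(p[1]-60,0);crop(im,x0,y0,x0+120,y0+120,5,f'pics/{n}7c.png');print(n,x0,y0)
```

```text
[[-9.000e-04  1.351e-01  9.908e-01  5.159e-01]
 [ 4.100e-03  9.908e-01 -1.351e-01 -7.190e-02]
 [-1.000e+00  3.900e-03 -1.400e-03  2.807e-01]
 [ 0.000e+00  0.000e+00  0.000e+00  1.000e+00]] [ 0.5534601  -0.15272084 -1.37839424] [ 0.00327679  0.02017623 -0.01776049] 0.006294491263340572 [ 0.3   0.34 -0.35  1.83  0.13  1.    1.33]
wrist 219 149
side 269 103
scene 157 172
```

View pics/wrist7c.png

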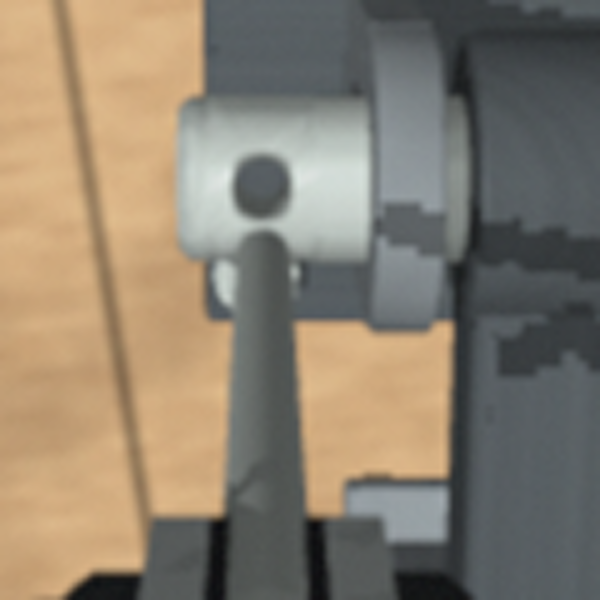

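View pics/scene7c.png

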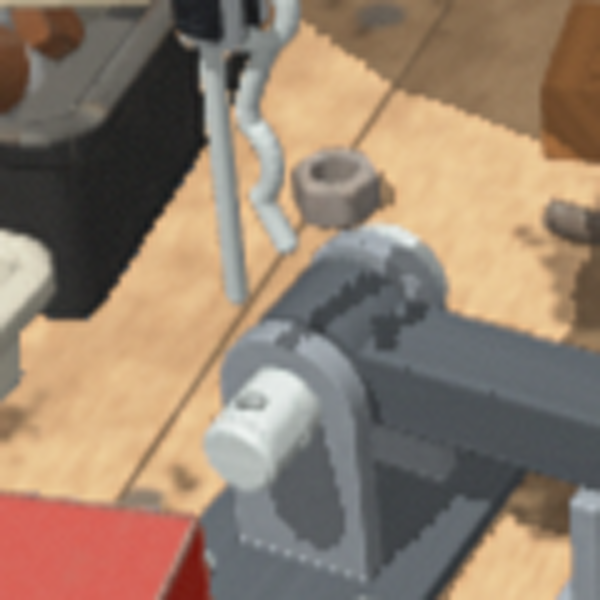

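View pics/side7c.png

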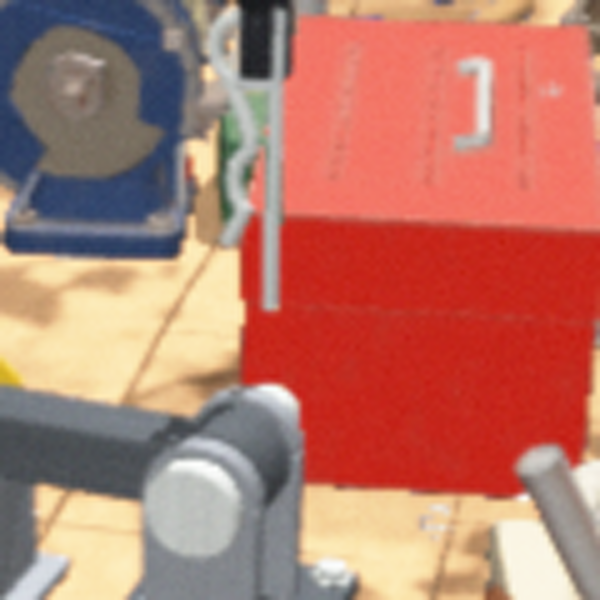

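Run:
```python
from h import *
s=np.load('s7.npy',allow_pickle=True).item()
W=cam('wrist',s);S=cam('scene');D=cam('side')
hW=(219+262/5,149+186/5);hS=(157+251/5,172+404/5)
tW=(219+264/5,149+238/5);tS=(157+236/5,172+300/5);tD=(269+271/5,103+309/5)
P=lambda n,p:print(n,np.round(p,4))
P('hole W',onz(W,hW,.1045));P('hole S',onz(S,hS,.1045));print(tri(W,hW,S,hS))
for a,b,c,d in [(D,tD,S,tS),(W,tW,D,tD),(W,tW,S,tS)]: 
    p,r=tri(a,b,c,d);P('tip',p);print(round(r,4))
P('tip W',onz(W,tW,s['position'][2]-.131))
T=T_tool(s);print('pred tip',(T@[.131,.001,-.0076,1]).round(4))
P('pin sides W',np.r_[onz(W,(219+262/5,149+96/5),.095),onz(W,(219+262/5,149+262/5),.088)])
```

```text
hole W [ 0.5084 -0.0695  0.1045]
hole S [ 0.5109 -0.0719  0.1045]
(array([ 0.50920622, -0.06935944,  0.10183183]), np.float64(0.0007130544196635843))
tip [ 0.5082 -0.0706  0.1493]
0.0022
tip [ 0.5068 -0.0691  0.1504]
0.0001
tip [ 0.5079 -0.0689  0.1474]
0.001
tip W [ 0.5069 -0.0691  0.1497]
pred tip [ 0.5084 -0.0694  0.1497  1.    ]
pin sides W [ 0.4943 -0.0676  0.095   0.526  -0.0719  0.088 ]
```

>>> step_arm(
  targets=[
    [[1,-0.06,0.17,0,0,0,0],[2,-0.06,0.17,0,0,0,0],[3,-0.06,0.17,0,0,0,0],[3.5,-0.06,0.17,0,0,0,0],[3.8,-0.06,0.17,0,0,0,0],[3.8,-0.06,0.17,0,0,0,0],[3.8,-0.06,0.17,0,0,0,0]],
  ],
)

```text
clock: 11.1
position: [0.5175, -0.0732, 0.243]
tool_rot: [1.827, 1.567, 1.691]
force: [0.1, 0.5, -2.0]
grip_width: 0.0061
```

```bash
cat > look.py <<'E'
from h import *
import sys
k=sys.argv[1]
s=bot.observe();np.save(f's{k}.npy',s,allow_pickle=True);T=T_tool(s);print(T.round(4),s['force'].round(2),s['moment'].round(3),s['clock'])
for n in sys.argv[2:]:
    im=eyes.grab_frame(n)[:,:,::-1];cv2.imwrite(f'pics/{n}{k}.png',im)
    C=cam(n,s); p=proj(C,[.509,-.07,.105]).astype(int)
    x0,y0=max(p[0]-40,0),max(p[1]-50,0);crop(im,x0,y0,x0+80,y0+80,7,f'pics/{n}{k}c.png');print(n,x0,y0)
E
python3 look.py 8 wrist scene
```

```text
[[-5.000e-04  1.359e-01  9.907e-01  5.175e-01]
 [ 3.700e-03  9.907e-01 -1.359e-01 -7.320e-02]
 [-1.000e+00  3.600e-03 -1.000e-03  2.430e-01]
 [ 0.000e+00  0.000e+00  0.000e+00  1.000e+00]] [ 0.14  0.49 -1.97] [-0.001 -0.031  0.002] 11.1
wrist 232 144
scene 166 201
```

View pics/wrist8c.png

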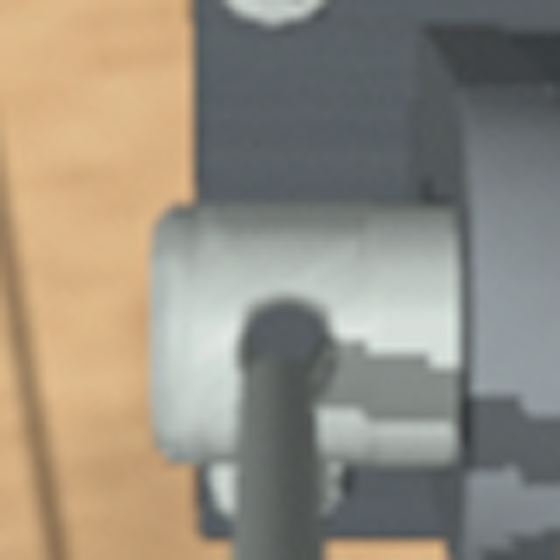

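View pics/scene8c.png

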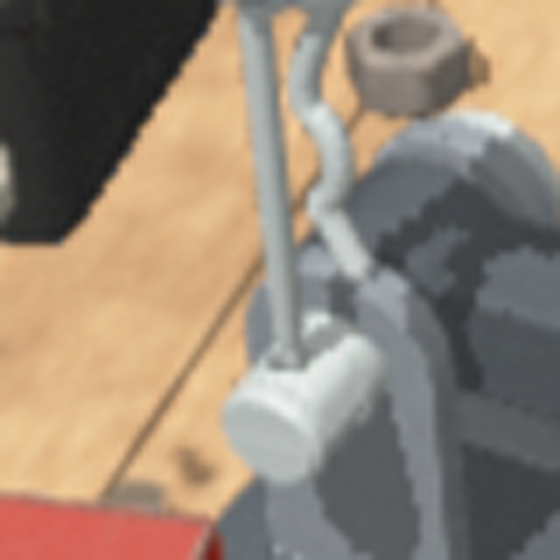

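Run:
```python
from h import *
s=np.load('s8.npy',allow_pickle=True).item()
W=cam('wrist',s);S=cam('scene')
f=lambda u,v:(232+u/7,144+v/7)
print('hole',onz(W,f(287,343),.1045).round(4))
T=T_tool(s)
for off in [.129,.131,.133]:
    q=proj(W,(T@[off,.001,-.0076,1])[:3]);print('pred tip px',(q-[232,144])*7)
print('tip',onz(W,f(280,360),.112).round(4), proj(W,[.5095,-.07,.112])*7-np.array([232,144])*7)
h=onz(W,f(287,343),.1045)
# move estimate in tool axes
t=onz(W,f(280,360),.112)
print('move tool y,z mm',((h-t)@T[:3,1])*1e3,((h-t)@T[:3,2])*1e3)
```

```text
hole [ 0.5077 -0.0694  0.1045]
pred tip px [277.83618415 386.56194372]
pred tip px [277.86103992 382.02650069]
pred tip px [277.88552985 377.55781185]
tip [ 0.5077 -0.0702  0.112 ] [283.75545559 375.93821984]
move tool y,z mm 0.7584553168867542 -0.12666196900024887
```

>>> step_arm(
  targets=[
    [[0,0.07,0,0,0,0,0],[0.3,0.07,0,0,0,0,0],[0.5,0.07,0,0,0,0,0],[0.6,0.07,0,0,0,0,0],[0.7,0.07,0,0,0,0,0]],
  ],
)

```text
clock: 11.7
position: [0.5176, -0.0725, 0.2359]
tool_rot: [1.818, 1.567, 1.682]
force: [-0.1, -0.2, -1.0]
grip_width: 0.0064
```

```bash
python3 look.py 9 wrist scene
```

```text
[[-4.000e-04  1.359e-01  9.907e-01  5.176e-01]
 [ 3.700e-03  9.907e-01 -1.359e-01 -7.250e-02]
 [-1.000e+00  3.600e-03 -9.000e-04  2.359e-01]
 [ 0.000e+00  0.000e+00  0.000e+00  1.000e+00]] [-0.06 -0.21 -1.02] [0.008 0.024 0.009] 11.7
wrist 231 147
scene 166 201
```

View pics/wrist9c.png

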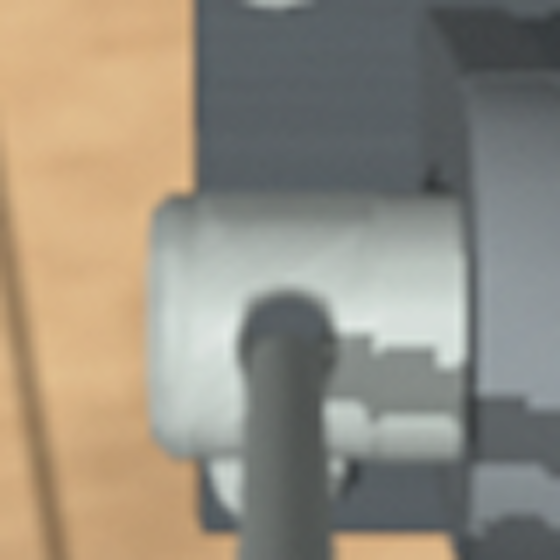

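View pics/scene9c.png

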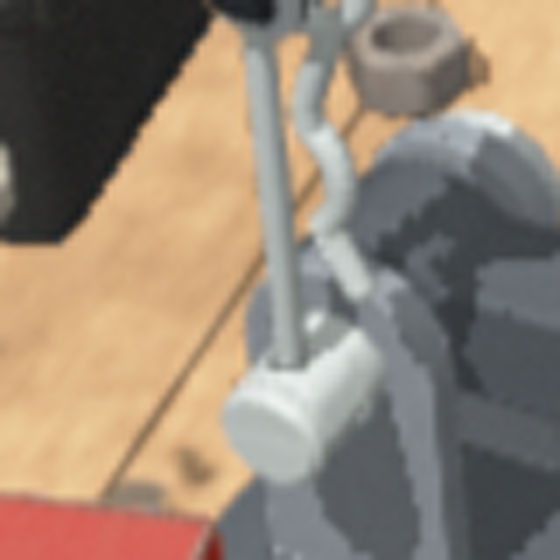

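>>> step_arm(
  targets=[
    [[0.15,0.02,0,0,0,0,0],[0.3,0.02,0,0,0,0,0],[0.45,0.02,0,0,0,0,0],[0.6,0.02,0,0,0,0,0]],
  ],
)

```text
clock: 12.2
position: [0.5175, -0.0723, 0.2298]
tool_rot: [1.916, 1.567, 1.78]
force: [-0.6, 0.4, -1.9]
grip_width: 0.0064
```

>>> step_arm(
  targets=[
    [[0.15,0,0,0,0,0,0],[0.3,0,0,0,0,0,0],[0.45,0,0,0,0,0,0],[0.6,0,0,0,0,0,0],[0.75,0,0,0,0,0,0],[0.9,0,0,0,0,0,0]],
  ],
)

```text
clock: 12.8
position: [0.5174, -0.0722, 0.2206]
tool_rot: [1.95, 1.567, 1.814]
force: [-1.0, 0.5, -1.0]
grip_width: 0.0067
```

>>> step_arm(
  targets=[
    [[0.2,0,0,0,0,0,0],[0.4,0,0,0,0,0,0],[0.6,0,0,0,0,0,0],[0.8,0,0,0,0,0,0],[1.0,0,0,0,0,0,0]],
  ],
)

```text
clock: 13.3
position: [0.5174, -0.0722, 0.2105]
tool_rot: [1.945, 1.567, 1.808]
force: [-1.2, 0.6, -1.1]
grip_width: 0.0065
```

>>> step_arm(
  targets=[
    [[0.2,0,0,0,0,0,0],[0.4,0,0,0,0,0,0],[0.6,0,0,0,0,0,0],[0.8,0,0,0,0,0,0],[1.0,0,0,0,0,0,0],[1.2,0,0,0,0,0,0],[1.4,0,0,0,0,0,0]],
  ],
)

```text
clock: 14.0
position: [0.5174, -0.0721, 0.1963]
tool_rot: [1.945, 1.567, 1.808]
force: [-2.2, 0.8, -1.6]
grip_width: 0.0062
```

```bash
python3 look.py 10 wrist scene
```

```text
[[-9.000e-04  1.359e-01  9.907e-01  5.174e-01]
 [ 3.700e-03  9.907e-01 -1.359e-01 -7.210e-02]
 [-1.000e+00  3.600e-03 -1.400e-03  1.963e-01]
 [ 0.000e+00  0.000e+00  0.000e+00  1.000e+00]] [-2.24  0.8  -1.55] [ 0.007  0.363 -0.026] 14.0
wrist 231 162
scene 166 201
```

View pics/scene10c.png

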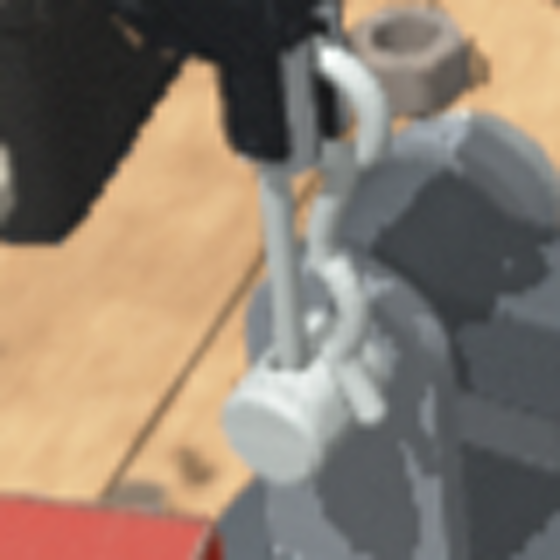

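View pics/wrist10c.png

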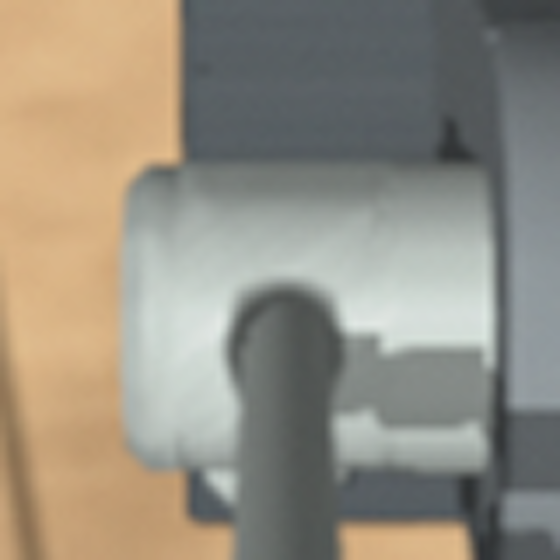

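>>> step_arm(
  targets=[
    [[0.2,0.02,-0.05,0,0,0,0],[0.4,0.02,-0.07,0,0,0,0],[0.6,0.02,-0.07,0,0,0,0],[0.8,0.02,-0.07,0,0,0,0]],
  ],
)

```text
clock: 14.5
position: [0.5168, -0.0718, 0.1881]
tool_rot: [1.915, 1.567, 1.779]
force: [0.2, -0.4, -0.6]
grip_width: 0.0063
```

>>> step_arm(
  targets=[
    [[0.2,0,0,0,0,0,0],[0.4,0,0,0,0,0,0],[0.6,0,0,0,0,0,0]],
  ],
)

```text
clock: 14.8
position: [0.517, -0.0718, 0.182]
tool_rot: [1.821, 1.567, 1.685]
force: [1.1, 0.3, 2.1]
grip_width: 0.0064
```

>>> step_arm(
  targets=[
    [[0.2,0,0,0,0,0,0],[0.4,0,0,0,0,0,0],[0.6,0,0,0,0,0,0]],
  ],
)

```text
clock: 15.1
position: [0.5172, -0.0718, 0.1759]
tool_rot: [1.683, 1.567, 1.547]
force: [2.9, 0.2, 1.2]
grip_width: 0.0068
```

>>> step_arm(
  targets=[
    [[0.2,0,0,0,0,0,0],[0.4,0,0,0,0,0,0],[0.6,0,0,0,0,0,0]],
  ],
)

```text
clock: 15.4
position: [0.5173, -0.0717, 0.1697]
tool_rot: [1.653, 1.567, 1.516]
force: [4.1, -0.2, -1.6]
grip_width: 0.0066
```

```bash
python3 look.py 11 wrist scene
```

```text
[[ 2.000e-04  1.357e-01  9.908e-01  5.173e-01]
 [ 3.800e-03  9.907e-01 -1.357e-01 -7.170e-02]
 [-1.000e+00  3.800e-03 -3.000e-04  1.697e-01]
 [ 0.000e+00  0.000e+00  0.000e+00  1.000e+00]] [ 4.11 -0.19 -1.64] [-0.21  -0.855  0.001] 15.4
wrist 230 175
scene 166 201
```

View pics/scene11c.png

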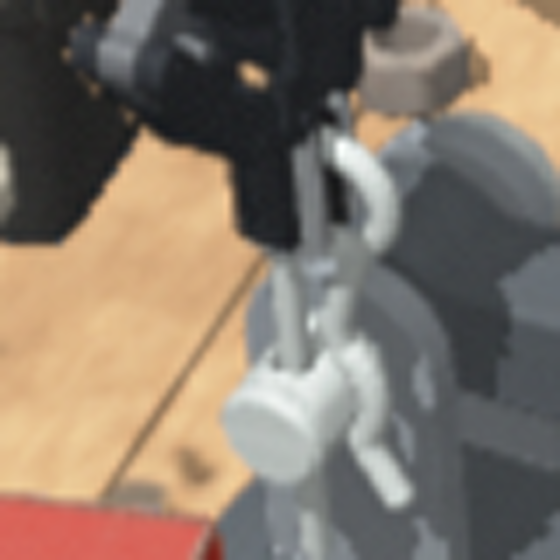

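View pics/wrist11.png

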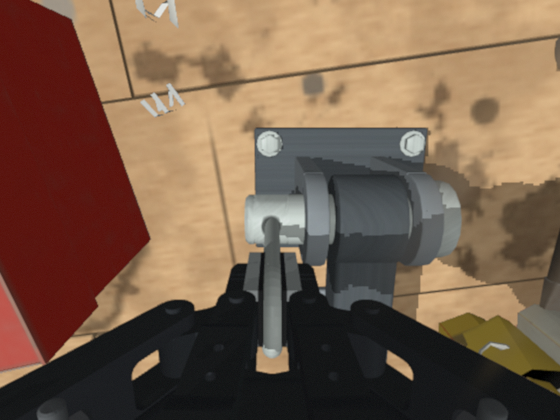

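>>> step_arm(
  targets=[
    [[0.2,0,0,0,0,0,0],[0.4,0,0,0,0,0,0],[0.6,0,0,0,0,0,0]],
  ],
)

```text
clock: 15.8
position: [0.5169, -0.0717, 0.1633]
tool_rot: [1.904, 1.567, 1.768]
force: [0.9, -0.9, -1.7]
grip_width: 0.0062
```

>>> step_arm(
  targets=[
    [[0.15,0,0,0,0,0,0],[0.3,0,0,0,0,0,0]],
  ],
)

```text
clock: 16.0
position: [0.5165, -0.0717, 0.16]
tool_rot: [2.1, 1.567, 1.963]
force: [0.2, -0.2, -0.9]
grip_width: 0.0062
```

```bash
python3 look.py 12 scene
```

```text
[[-0.0016  0.1358  0.9907  0.5165]
 [ 0.0039  0.9907 -0.1358 -0.0717]
 [-1.      0.0036 -0.0021  0.16  ]
 [ 0.      0.      0.      1.    ]] [ 0.17 -0.23 -0.94] [-0.057 -0.043  0.016] 16.0
scene 166 201
```

View pics/scene12c.png

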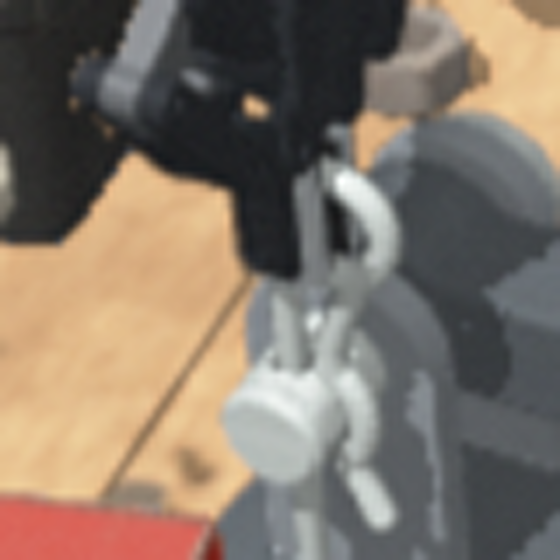

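>>> step_arm(
  targets=[
    [[0.1,0,0,0,0,0,0],[0.1,0,0,0,0,0,0],[0.1,0,0,0,0,0,0]],
  ],
)

```text
clock: 16.35
position: [0.5164, -0.0717, 0.1588]
tool_rot: [2.166, 1.567, 2.029]
force: [0.4, 0.7, -1.3]
grip_width: 0.0064
```

```bash
python3 look.py 13 side scene
python3 - <<'E'
from h import *
im=cv2.imread('pics/side13.png');crop(im,270,130,360,250,5,'pics/side13c.png')
E
```

```text
[[-0.0019  0.1358  0.9907  0.5164]
 [ 0.0038  0.9907 -0.1358 -0.0717]
 [-1.      0.0036 -0.0024  0.1588]
 [ 0.      0.      0.      1.    ]] [ 0.43  0.74 -1.28] [ 0.026 -0.164  0.003] 16.35
side 281 132
scene 166 201
```

View pics/side13c.png

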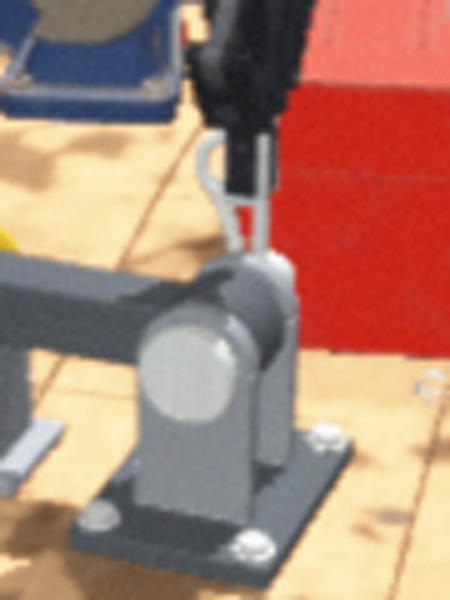

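>>> step_arm(
  targets=[
    [[0,0,0,0,0,0,0.4],[0,0,0,0,0,0,0.4],[0,0,0,0,0,0,0.4],[0,0,0,0,0,0,0.4],[-1,0,0,0,0,0,0.4],[-3,0,0,0,0,0,0.4],[-6,0,0,0,0,0,0.4],[-10,0,0,0,0,0,0.4],[-14,0,0,0,0,0,0.4],[-14,0,0,0,0,0,0.4]],
  ],
)

```text
clock: 17.45
position: [0.5184, -0.0722, 0.3044]
tool_rot: [0.625, 1.564, 0.488]
force: [0.8, 0.2, -0.2]
grip_width: 0.0343
```

```bash
python3 look.py 14 side scene wrist
python3 - <<'E'
from h import *
im=cv2.imread('pics/scene14.png');crop(im,170,190,250,290,6,'pics/scene14c.png')
im=cv2.imread('pics/side14.png');crop(im,270,130,360,250,5,'pics/side14c.png')
E
```

```text
[[ 0.0057  0.1359  0.9907  0.5184]
 [ 0.003   0.9907 -0.1359 -0.0722]
 [-1.      0.0038  0.0052  0.3044]
 [ 0.      0.      0.      1.    ]] [ 0.79  0.21 -0.19] [ 0.006 -0.004  0.005] 17.45
side 281 132
scene 166 201
wrist 230 127
```

View pics/scene14c.png

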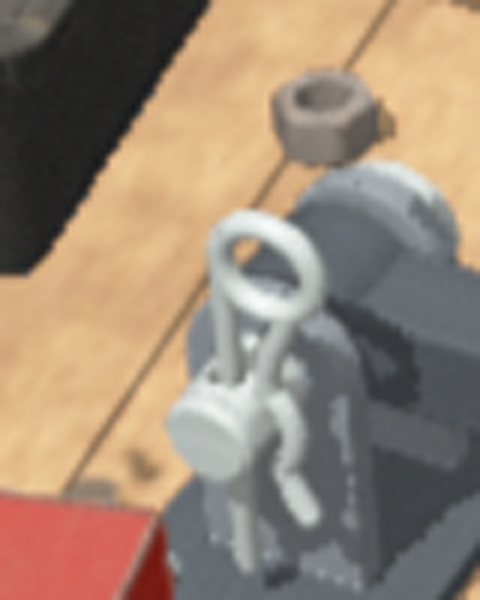

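View pics/side14c.png

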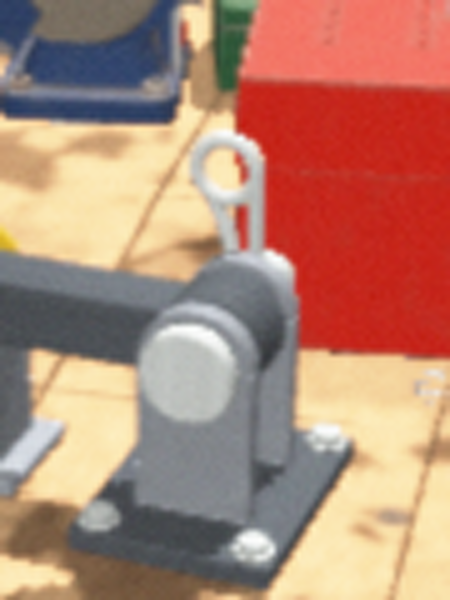

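View pics/wrist14.png

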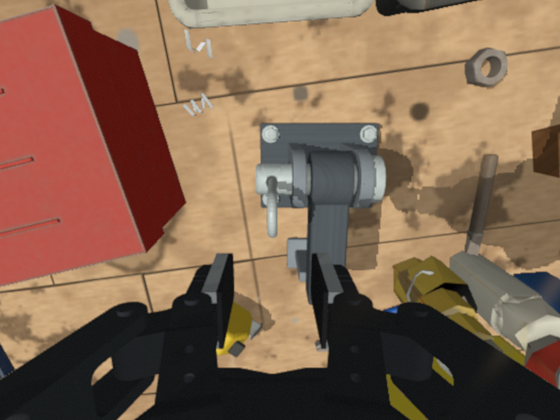

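View pics/scene14.png

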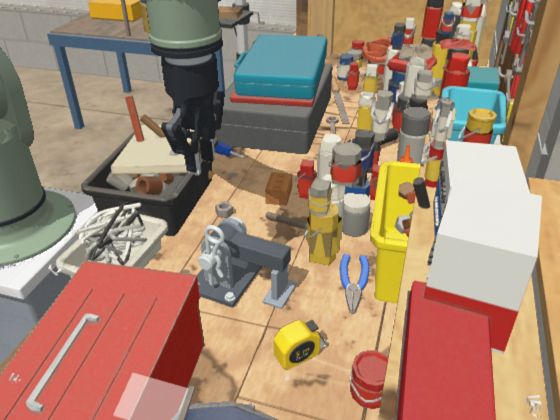

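Run:
```python
from h import *
S=cam('scene');D=cam('side')
print('eye',tri(S,(170+268/6,190+265/6),D,(270+228/5,130+170/5)))
print('tip',onz(S,(170+247/6,190+568/6),.028))
```

```text
eye (array([ 0.5269804 , -0.07102319,  0.14913349]), np.float64(0.0031348826625742137))
tip [ 0.51105024 -0.07168597  0.028     ]
```

>>> step_arm(
  targets=[
    [[0,0,0,0,0,0,0.4],[0,0,0,0,0,0,0.4],[0,0,0,0,0,0,0.4]],
  ],
)

```text
clock: 17.9
position: [0.5162, -0.0722, 0.2986]
tool_rot: [2.309, 1.566, 2.173]
force: [-0.5, 0.9, -0.6]
grip_width: 0.0341
```

```bash
python3 -c "
from workcell import bot
print(bot.job_done(), bot.observe()['clock'])"
```

```text
the job is handed in; nothing more can be done
the job is handed in; nothing more can be done
```

The hitch pin is home, and the R-clip is through its cross-hole with its bow sprung over the pin. I let go of the clip and handed the job in at about 18 s.

**Pin:** I pushed the head with the closed fingers at 5–6 N until it stopped moving, with the force at about 16 N. The cross-hole then showed in the cameras about 19 mm beyond the lug.

**Clip:** I took it by the eye and lined the leg up with the hole by camera, correcting by up to 2 mm. The tip went in without touching the top of the pin, so I never had to feel along it. While pressing, the largest force I read was about 4 N, sideways. The vertical reading stayed between about −2 and +2 N and never showed the 10–15 N push expected. I only read force at the end of each move, so a peak in between could have been missed.

**Last checks:**
- **Seating:** The pictures show the leg through the pin and the bow closed on its +x side. The eye measured 149 mm up against 152 mm expected, and the two camera views disagree by about 3 mm there.
- **Surroundings:** The pin head is against its lug, and nothing else looks moved. The gripper is open and about 14 cm above where it let go, touching nothing.

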